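Lay out pump line fittings in reverse order for rebuilding

ROBOT

A 7-joint arm with a two-finger parallel gripper is mounted at the origin on the work surface. World frame = base frame: x ahead of the robot, y to its left, z up, the work surface at z = 0. Lengths are in mm, angles in rad, forces in N, time in s.
With the tool pointing down it reaches from about 400 to 875 mm from the base axis. Payload 4.4 kg.
Tool frame: the origin (TCP) lies at the very end of the fingers, on their centre line; the grasp point (between the pads) lies ctrl.grip_depth behind it (ctrl.grip_depth is the distance from the TCP to the grasp point, in mm); y points along the fingers, x is the direction in which the jaws open and shut, and the axes are right-handed (so a half turn about y gives the same grasp; the last joint's range is limited). The gripper opens to 85 mm and grips with 20 to 120 N. Pads are 22 mm wide; open, the fingers measure 114 mm over their backs; the gripper's body (76 mm by 85 mm) begins 54 mm behind the grasp point. The pads swing forward as they close: fully open they stand 13 mm farther back than shut.
Start: joints at [-1.278, 0.628, 0.038, 1.517, -0.027, 0.996, -0.02], TCP at [228.225, 608.63, 231.313] pointing down, gripper open.
Joint ranges: [-3.06, 3.06], [-0.37, 2.12], [-1.25, 1.32], [0.18, 2.47], [-1.1, 4.24], [0.23, 1.98], [-2.94, 2.94]. Speed limits (rad/s): [2.57, 2.57, 3.14, 3.14, 3.14, 3.14, 3.14].

INTERFACE

Orientations are given as [roll, pitch, yaw] about the fixed x, y, z axes, in that order (R = Rz(yaw) Ry(pitch) Rx(roll)).
In Python, from cell import ctrl gives the robot as it stands.
- The arm moves only by the tool apply_moves, never from a script. Its argument "motion" is a list of rows, each a list of 5 numbers: the shift along the tool's x, y, z in cm, then the turn about the tool's y in rad, then the finger opening in cm, from 0 to 8.54. In form: [[tx, ty, tz, roll, hand], ...]. A call has 1 to 20 rows; each row is the pose to reach, as a shift and turn from the pose commanded when the call began, along the tool's axes at that moment; what a row does not reach only later rows make up. A row lasts 1/8 s, in which the tool goes at most 62.5 mm and 10.7 degrees, less where a joint would pass 70% of its speed; a pose out of reach is approached as far as the arm can. A call with a gripper value outside its range is refused whole. The fingers move at their own pace and stop on an object; the grip force is fixed at half the most. Time passes only in rows, so rows that repeat a pose let the fingers close. It gives the time, the measured TCP pose, the force and the opening at its end, in the units of the state.
- ctrl.read_state(): the state, without advancing time (a new reading comes with each control period).
- ctrl.get_image(name): name is "scene" or "top" or "wrist"; returns a dict with "image" (384x512x3 uint8, red, green, blue), "vfov" (degrees; the focal length in pixels is half the picture's height over the tangent of half this angle, whatever the lens; pixels are square), "cx", "cy" (the principal point, pixels), "k1" (the pictures are not rectified: a ray, as slopes to the right and down, at radius r is drawn at 1 + k1 r^2 times it, then the intrinsics apply), "extrinsics" (4x4, takes a point from world to camera coordinates); the wrist camera has in their place "tool_from_camera" (4x4, takes a point from camera to tool coordinates, whose origin is the TCP and whose axes are the tool frame's). Camera axes: x right, y up, looking along -z (the intrinsics and any distortion apply to the point x, -y, -z); pixel columns grow to the right and rows downward; lengths in mm; the calibration is good to about 2 mm. A picture is of the moment at which its call begins: read the wrist's pose just before it. There is no depth.
- ctrl.finish_job(): hands the job in, once; it reports no verdict.
Trained networks look in a picture, given as the dict that the camera call returned (one of the last four; its "shot" number tells which), for a name from the list of things; names that differ only in an ending like _2 or _b are one class to them, and where a whole thing is asked for, a point or a joint stands for the part that bears it (a point fixed in the world has none). Each returns a list of dicts, best first, with "confidence" (0 to 1); they miss things now and then, are a little off and sometimes report something else, mostly with a low value. They report only what shows in the picture. A call takes as long as a camera call.
- ctrl.search_frame(picture, query): "location" ([x, y, z] in mm, in world coordinates, good to about 4 mm: the middle of the surface that is visible of it).
- ctrl.mark_of(picture, query): "location" ([x, y, z] in mm, in world coordinates, good to about 4 mm: a listed point, or the origin of a listed thing).
The state is a dict: "clock": time; "qpos": joint angles; "qd": joint speeds; "tau": joint torques, N m; "eef_pos": TCP position; "tool_rot": TCP orientation; "force": force on the tool from outside, world axes, zero at the start; "torque": the same for the moment, N m; "width": finger opening in mm.
Only numpy, scipy, OpenCV 4.12 (cv2) and the standard library are available. Lean on these libraries where they do the work, as an engineer would, in place of code of your own. Each camera call takes 0.05 s, during which the arm holds its last target.

TASK

The four fittings of the vacuum pump's inlet line stand in the strip rack (black base, steel trays) in the order they came off; move them to the empty build rack, one to a bay, standing upright on their feet and in the reverse order: the one at the left end of the strip rack goes to the right end of the build rack, and so on. Set each down flat in its bay without dropping it or tipping it over, and leave the oil bottle, wrench and clamp ring beyond the racks where they are.

Things in the scene. Friction and masses are not known exactly. Their poses are not given: they have to be found in the camera images.
- nipple: The straight nipple, a metal pipe fitting: tall spool, 104 mm high, pipe 26 mm across, with a top flange 40 mm across from 92 to 104 mm above the origin, good to grip; about 0.30 kg. Stands upright on a round foot flange 40 mm across and 8 mm thick; origin at the centre of the underside, z up. Round, so its yaw does not matter.
- tee: The tee, a metal pipe fitting 88 mm high, pipe 26 mm across, with a top flange 36 mm across from 76 to 88 mm above the origin, good to grip; side branch along its own +x, 38 mm up, its 30 mm end flange reaching 44 mm from the axis; about 0.30 kg. Stands upright on a round foot flange 40 mm across and 8 mm thick; origin at the centre of the underside, z up. It may face any way.
- valve: The hand valve, 80 mm high: metal block 36 x 36 mm from 8 to 44 mm above the origin, thin stem, and a black round knob 34 to 36 mm across from 58 to 80 mm above the origin, good to grip (the knob does not turn); about 0.32 kg. Stands upright on a round foot flange 40 mm across and 8 mm thick; origin at the centre of the underside, z up. It may face any way.
- reducer: The reducer, the shortest fitting, 56 mm high: a cone from the foot up to a neck 22 mm across, with a top flange 30 mm across from 44 to 56 mm above the origin, good to grip; about 0.20 kg. Stands upright on a round foot flange 40 mm across and 8 mm thick; origin at the centre of the underside, z up. Round, so its yaw does not matter.
- strip_rack: Strip rack, fixed: black base plate 90 (x) by 336 (y) by 6 mm with four separate bare steel trays in a row along its y, centred at y = +120, +40, -40, -120 mm, one fitting in each. Origin: centre of its underside, on the bench; +y is its left end seen from the robot, yaw within 0.25 rad. Tray floors 9 mm above the origin. To the left or right of the robot's centre line.
- build_rack: Build rack, fixed, empty, on the other side: aluminium base 90 (x) by 336 (y) by 6 mm, end bars 20 mm high, four grey square bays in a row along its y, centred at y = +120, +40, -40, -120 mm, 68 x 68 mm inside; 3 mm walls, tops 18 mm and floors 9 mm above the origin. Origin: centre of its underside, on the bench; +y is its left end seen from the robot, yaw within 0.25 rad.
- tray_nipple: The square steel tray of the strip rack in which the nipple stands at the start: 74 x 74 mm outside, 68 x 68 mm inside, walls 3 mm, 12 mm high. Fixed on the strip rack, does not move. Origin at the centre of its underside; its floor is 3 mm above the origin; axes parallel to those of the strip rack.
- tray_tee: The square steel tray of the strip rack in which the tee stands at the start: 74 x 74 mm outside, 68 x 68 mm inside, walls 3 mm, 12 mm high. Fixed on the strip rack, does not move. Origin at the centre of its underside; its floor is 3 mm above the origin; axes parallel to those of the strip rack.
- tray_valve: The square steel tray of the strip rack in which the valve stands at the start: 74 x 74 mm outside, 68 x 68 mm inside, walls 3 mm, 12 mm high. Fixed on the strip rack, does not move. Origin at the centre of its underside; its floor is 3 mm above the origin; axes parallel to those of the strip rack.
- tray_reducer: The square steel tray of the strip rack in which the reducer stands at the start: 74 x 74 mm outside, 68 x 68 mm inside, walls 3 mm, 12 mm high. Fixed on the strip rack, does not move. Origin at the centre of its underside; its floor is 3 mm above the origin; axes parallel to those of the strip rack.
- oil_bottle: Bystander, to be left alone: white plastic bottle 68 mm across, 130 mm high, standing beyond the racks near the middle. Origin at the centre of its underside.
- wrench: Bystander, to be left alone: steel wrench about 160 mm long and 7 mm thick, lying flat, left to right, beyond the racks on the left.
- clamp_ring: Bystander, to be left alone: steel ring 68 mm across, 16 mm high, lying flat beyond the racks on the right. Origin at the centre of its underside.

How it is judged:
By the outcome, as a careful person would: the job done as asked, in the order asked, and still so for the second after the job is handed in, with the robot touching nothing.
It also fails if it takes over 99 s, if anything falls off the work surface, if the arm or the gripper's body presses on something with over 40 N, if the wrist force passes 120 N, or if a joint passes its speed limit or range.

## Working session

There is one attempt and no reset: what is moved stays moved. The work goes in short steps, Python scripts to look and compute and a tool call to move; the robot and the scene stay as the last step left them, time stands still between calls to the robot, and variables do not carry over. Pictures are saved under pics/ and viewed, and the job is handed in when it is done.

Besides the shell and the picture viewer there is one more tool, called after ">>>" as a command line: name --pt "numbers of a row" for each row, then --argument value for the rest. apply_moves: Moves the arm, as the interface text tells. Its arguments: {"type":"object","properties":{"motion":{"type":"array","items":{"type":"array","items":{"type":"number"}}}},"required":["motion"]}

```bash
ls; mkdir -p pics
python3 - <<'E'
from cell import ctrl
import cv2
s=ctrl.read_state()
for k in s: print(k,s[k])
print(ctrl.grip_depth)
for n in ("scene","top"):
    p=ctrl.get_image(n); cv2.imwrite(f"pics/{n}0.png",p["image"][:,:,::-1])
    print(n,p["vfov"],p["cx"],p["cy"],p["k1"],p["extrinsics"])
    for q in ["nipple","tee","valve","reducer","strip_rack","build_rack","tray_nipple","tray_tee","tray_valve","tray_reducer","oil_bottle","wrench","clamp_ring"]:
        print(q,[( [round(float(v)) for v in d["location"]],round(d["confidence"],2)) for d in ctrl.mark_of(p,q)[:3]])
E
```

```text
pics
clock 0.0
qpos [-1.27777354  0.62934961  0.03845862  1.51837978 -0.02699129  0.996303
 -0.01998737]
qd [ 0.00101701 -0.00023089  0.00013145 -0.00058489 -0.00061392 -0.00052923
 -0.00058759]
tau [ 1.04537536e-03 -5.63392889e+01  1.22661140e+00 -1.93440843e+01
  1.11022271e-02  1.04086709e-02 -2.20144607e-06]
eef_pos [228.02424839 608.01444997 230.38338131]
tool_rot [-1.57083928  0.00192076  1.21197712]
force [ 0.53119626 -1.13121451 -0.06710973]
torque [-0.03399524  0.02699805  0.02243267]
width 85.27187653608745
18.700000000000003
scene 56.405146107718686 254.9766400017731 197.77422195923256 -0.09220908885896845 [[-8.03212103e-01  5.95646133e-01  7.48344665e-03  5.19349581e+02]
 [-3.58877924e-01 -4.93887310e-01  7.92011339e-01  1.89356249e+02]
 [ 4.75454471e-01  6.33467449e-01  6.10460513e-01 -1.08698828e+03]
 [ 0.00000000e+00  0.00000000e+00  0.00000000e+00  1.00000000e+00]]
nipple [([500, -158, 10], 0.93)]
tee [([495, -240, 11], 0.54)]
valve [([509, -82, 10], 0.88)]
reducer [([508, -321, 9], 0.45)]
strip_rack [([503, -204, -6], 0.76)]
build_rack [([543, 229, -2], 0.97)]
tray_n
[... 355 characters left out ...]
69e-02 -9.99671209e-01  1.27903212e-02 -7.04612681e+00]
 [ 9.83424440e-01  2.41614832e-02  1.79701400e-01 -6.15977260e+02]
 [-1.79951349e-01  8.58472637e-03  9.83638051e-01 -8.59339537e+02]
 [ 0.00000000e+00  0.00000000e+00  0.00000000e+00  1.00000000e+00]]
nipple [([498, -161, 11], 0.87)]
tee [([495, -236, 6], 0.67)]
valve [([507, -78, 8], 0.55)]
reducer [([510, -324, 11], 0.92)]
strip_rack [([508, -205, -5], 0.97)]
build_rack [([543, 228, 2], 0.67), ([493, -238, 8], 0.24)]
tray_nipple [([504, -160, 8], 0.97)]
tray_tee [([502, -245, 5], 0.85)]
tray_valve [([503, -83, 7], 0.59)]
tray_reducer [([498, -318, 6], 0.88)]
oil_bottle [([731, 9, 2], 0.9)]
wrench [([724, 198, 0], 0.67)]
clamp_ring []
```

View pics/scene0.png

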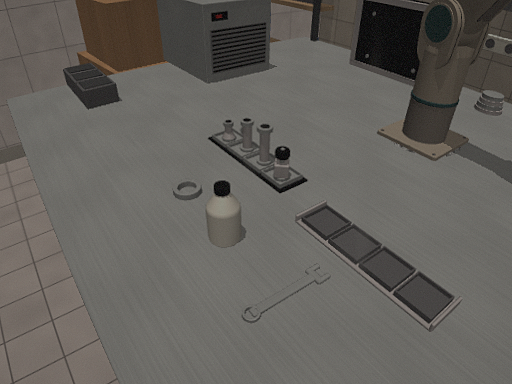

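View pics/top0.png

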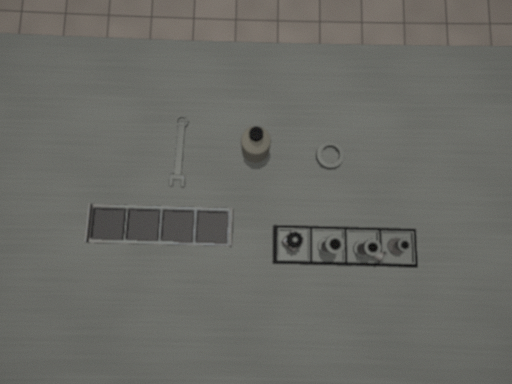

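```bash
cat > h.py <<'E'
import numpy as np,cv2
from cell import ctrl
def pix2plane(p,uv,z):
    f=p["image"].shape[0]/2/np.tan(np.radians(p["vfov"])/2)
    d=np.array([(uv[0]-p["cx"])/f,(uv[1]-p["cy"])/f]); s=d.copy()
    for _ in range(20): s=d/(1+p["k1"]*(s@s))
    E=np.array(p["extrinsics"]); R=E[:3,:3]; t=E[:3,3]
    ray=R.T@np.array([s[0],-s[1],-1]); c=-R.T@t
    return c+ray*(z-c[2])/ray[2]
def w2p(p,X):
    f=p["image"].shape[0]/2/np.tan(np.radians(p["vfov"])/2)
    E=np.array(p["extrinsics"]); c=E[:3,:3]@np.array(X,float)+E[:3,3]
    s=np.array([c[0],-c[1]])/-c[2]; s=s*(1+p["k1"]*(s@s))
    return np.array([p["cx"],p["cy"]])+f*s
def toolmove(dst,yaw=None):
    """shift (cm, tool axes) & roll to bring measured TCP to dst with given yaw, tool vertical"""
    s=ctrl.read_state(); y=s["tool_rot"][2]; d=np.array(dst)-s["eef_pos"]
    X=np.array([np.cos(y),np.sin(y),0]);Z=np.array([-np.sin(y),np.cos(y),0])
    return np.round(np.array([d@X,-d[2],d@Z])/10,2), None if yaw is None else round(y-yaw,3), s["eef_pos"].round(1),s["tool_rot"].round(3)
E
python3 - <<'E'
from h import *
p=ctrl.get_image("top")
im=p["image"][:,:,::-1]
a=cv2.resize(im[195:280,265:425],None,fx=5,fy=5,interpolation=cv2.INTER_CUBIC)
b=cv2.resize(im[195:255,80:240],None,fx=5,fy=5,interpolation=cv2.INTER_CUBIC)
a=np.clip(a.astype(float)*1.6,0,255).astype(np.uint8)
cv2.imwrite("pics/ta.png",a);cv2.imwrite("pics/tb.png",b)
p=ctrl.get_image("scene");im=p["image"][:,:,::-1]
cv2.imwrite("pics/sa.png",cv2.resize(im[105:200,200:310],None,fx=6,fy=6,interpolation=cv2.INTER_CUBIC))
E
```

```text
(no output)
```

View pics/ta.png

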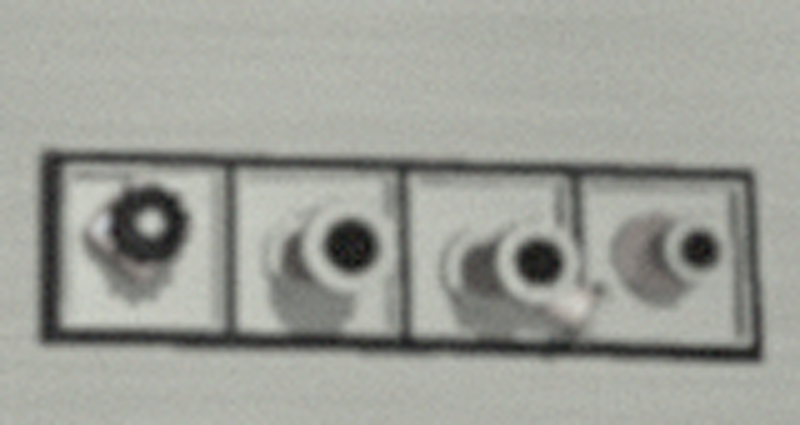

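View pics/tb.png

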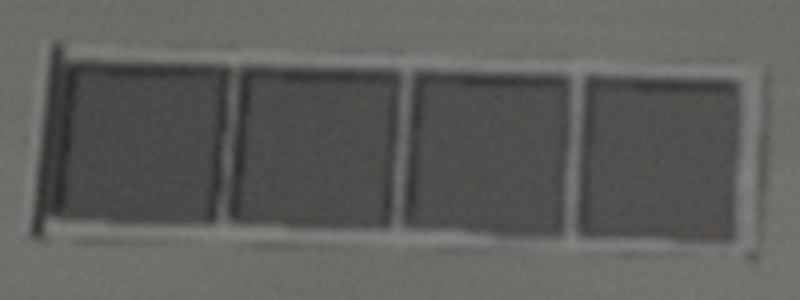

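View pics/sa.png

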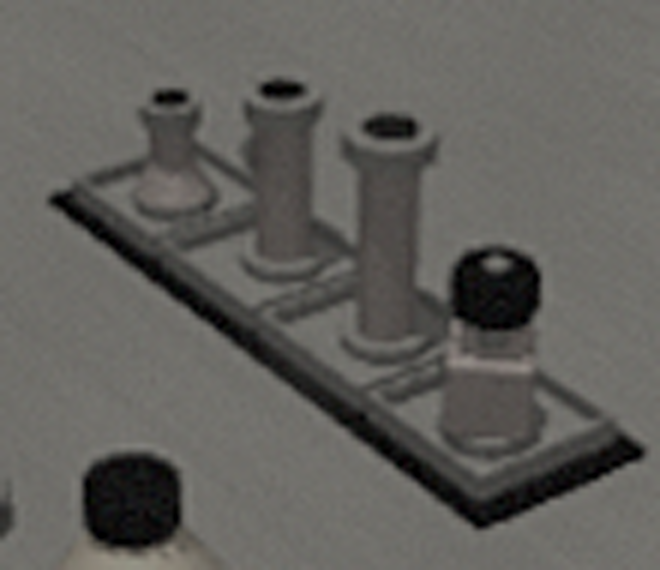

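Run:
```python
from h import *
p=ctrl.get_image("top"); o=np.array([265,195])
for n,c,z in [("valve",(149,226),89),("nipple",(351,246),113),("tee",(539,262),97),("reducer",(700,250),65)]:
    print(n,pix2plane(p,np.array(c)/5+o-.4,z).round(1))
o=np.array([80,195])
# wall tops lines: corners of the rack base, bay centre floors
for c in [(140,146),(316,150),(491,155),(660,161)]: print(pix2plane(p,np.array(c)/5+o-.4,12).round(1))
ps=ctrl.get_image("scene");o=np.array([200,105])
for n,c,z in [("valve",(497,262),89),("nipple",(391,127),113),("tee",(283,90),97),("reducer",(171,98),65)]:
    print(n,pix2plane(ps,np.array(c)/6+o-.4,z).round(1))
L={}
for q in ["build_rack","strip_rack"]:
    print(q,[d["location"] for d in ctrl.mark_of(p,q)[:1]],[d["location"] for d in ctrl.mark_of(ps,q)[:1]])
# overlay bays hypothesis
im=p["image"][:,:,::-1].copy(); im=cv2.resize(im[195:255,80:240],None,fx=5,fy=5,interpolation=cv2.INTER_CUBIC)
def ov(cx,cy,yaw,col):
    R=np.array([[np.cos(yaw),-np.sin(yaw)],[np.sin(yaw),np.cos(yaw)]])
    for b in (120,40,-40,-120):
        pts=[w2p(p,list(np.array([cx,cy])+R@np.array([sx*34,b+sy*34]))+[18]) for sx,sy in((1,1),(1,-1),(-1,-1),(-1,1))]
        cv2.polylines(im,[np.int32((np.array(pts)-o+.4)*5)],True,col,1)
o=np.array([80,195])
ov(543,229,0.0,(0,0,255));ov(543,229,-.03,(0,255,0)) 
cv2.imwrite("pics/tb2.png",im)
```

```text
valve [507.5 -78.8  89. ]
nipple [ 499.7 -160.1  113. ]
tee [ 496.  -242.4   97. ]
reducer [ 504.8 -322.2   65. ]
[540. 347.  12.]
[539.8 266.2  12. ]
[539.3 185.2  12. ]
[538.2 106.5  12. ]
valve [508.2 -79.2  89. ]
nipple [ 499.9 -158.7  113. ]
tee [ 495.9 -240.9   97. ]
reducer [ 504.6 -320.1   65. ]
build_rack [[544.3, 226.4, 0.1]] [[544.1, 229.8, -2.1]]
strip_rack [[503.5, -202.7, -0.3]] [[503.1, -205.3, -3.9]]
```

View pics/tb2.png

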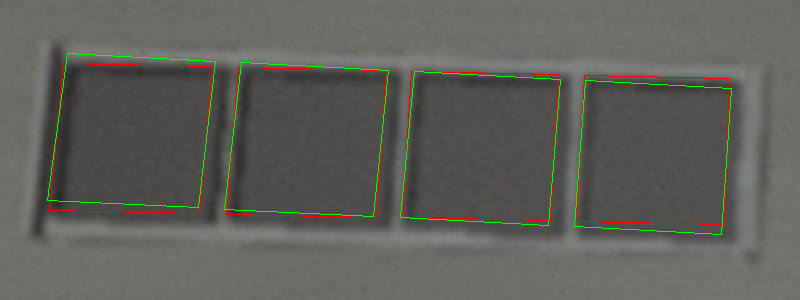

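Run:
```python
from h import *
print(toolmove((520,250,230),0));print(toolmove((508,-79,180),0))
```

```text
(array([-23.33,   0.13, -39.91]), np.float64(1.212), array([228.2, 608.6, 231.3]), array([-1.571, -0.   ,  1.212]))
(array([-54.56,   5.13, -50.34]), np.float64(1.212), array([228.2, 608.6, 231.3]), array([-1.571, -0.   ,  1.212]))
```

>>> apply_moves --pt "-5.8 0 -10 0.18 8.5" --pt "-11.7 0 -20 0.36 8.5" --pt "-17.5 0 -30 0.54 8.5" --pt "-23.3 0 -39.9 0.72 8.5" --pt "-23.3 0 -39.9 0.9 8.5" --pt "-23.3 0 -39.9 1.08 8.5" --pt "-23.3 0 -39.9 1.212 8.5" --pt "-23.3 0 -39.9 1.212 8.5" --pt "-54.56 5.13 -50.34 1.212 8.5" --pt "-54.56 5.13 -50.34 1.212 8.5" --pt "-54.56 5.13 -50.34 1.212 8.5" --pt "-54.56 5.13 -50.34 1.212 8.5" --pt "-54.56 5.13 -50.34 1.212 8.5" --pt "-54.56 5.13 -50.34 1.212 8.5" --pt "-54.56 5.13 -50.34 1.212 8.5" --pt "-54.56 5.13 -50.34 1.212 8.5" --pt "-54.56 5.13 -50.34 1.212 8.5" --pt "-54.56 5.13 -50.34 1.212 8.5"

```text
clock: 4.05
eef_pos: [508.2, -77.7, 180.1]
tool_rot: [-1.57, -0.0, 0.002]
force: [-0.2, 0.2, -0.6]
width: 84.9
```

Run:
```python
from h import *
print(toolmove((508,-79,58),0))
p=ctrl.get_image("wrist"); cv2.imwrite("pics/w1.png",p["image"][:,:,::-1]); print(p["tool_from_camera"],p["vfov"],p["cx"],p["cy"],p["k1"])
p=ctrl.get_image("scene"); cv2.imwrite("pics/s1.png",p["image"][:,:,::-1])
```

```text
(array([-0.02, 12.21, -0.13]), np.float64(0.002), array([508.2, -77.7, 180.1]), array([-1.57 , -0.   ,  0.002]))
[[ 9.99999990e-01 -5.66735637e-05  1.26711077e-04  5.10203311e-01]
 [ 1.37695880e-04  2.89708685e-01 -9.57114862e-01 -1.42265976e+02]
 [ 1.75338104e-05  9.57114870e-01  2.89708690e-01  7.28323674e+01]
 [ 0.00000000e+00  0.00000000e+00  0.00000000e+00  1.00000000e+00]] 64.47187269495109 257.21196279515175 190.86155465873895 -0.0753827407209022
```

View pics/w1.png

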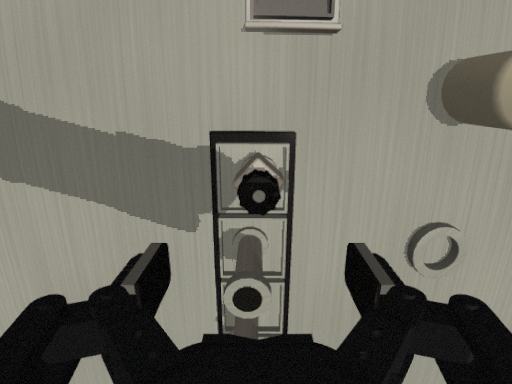

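View pics/s1.png

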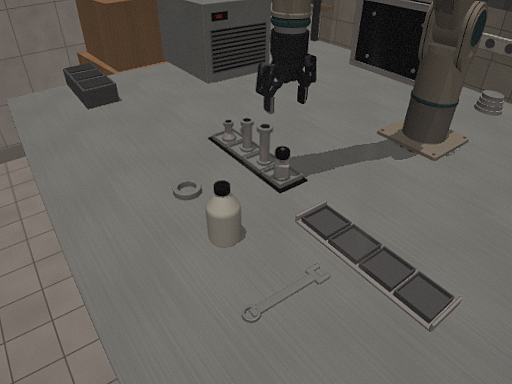

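```bash
cat >> h.py <<'E'
def wristpose(p):
    from scipy.spatial.transform import Rotation as Ro
    s=ctrl.read_state(); T=np.eye(4); T[:3,:3]=Ro.from_euler('xyz',s["tool_rot"]).as_matrix(); T[:3,3]=s["eef_pos"]
    q=dict(p); q["extrinsics"]=np.linalg.inv(T@np.array(p["tool_from_camera"])); return q
E
python3 - <<'E'
from h import *
p=wristpose(ctrl.get_image("wrist"))
print(pix2plane(p,(259,194),89).round(1),pix2plane(p,(247,299),113).round(1))
# tray corners valve & rack
print(w2p(p,(508,-79,89)),w2p(p,ctrl.read_state()["eef_pos"]))
E
```

```text
[510.  -78.8  89. ] [ 500.3 -160.9  113. ]
[256.54356163 194.19702909] [256.2602184  245.88928117]
```

>>> apply_moves --pt "0 4 -0.1 0 8.5" --pt "0.05 8 -0.1 0 8.5" --pt "0.05 11 -0.1 0 8.5" --pt "0.05 12.2 -0.1 0 8.5" --pt "0.05 12.2 -0.1 0 8.5" --pt "0.05 12.2 -0.1 0 5" --pt "0.05 12.2 -0.1 0 4" --pt "0.05 12.2 -0.1 0 3" --pt "0.05 12.2 -0.1 0 2.5" --pt "0.05 12.2 -0.1 0 2.5" --pt "0.05 12.2 -0.1 0 2.5" --pt "0.05 12.2 -0.1 0 2.5"

```text
clock: 5.7
eef_pos: [509.1, -80.0, 58.9]
tool_rot: [-1.571, -0.002, 0.0]
force: [-0.8, 0.2, 6.0]
width: 32.6
```

Run:
```python
from h import *
print(ctrl.read_state()["width"])
p=ctrl.get_image("wrist"); cv2.imwrite("pics/w2.png",p["image"][:,:,::-1])
```

```text
32.63615614807824
```

View pics/w2.png

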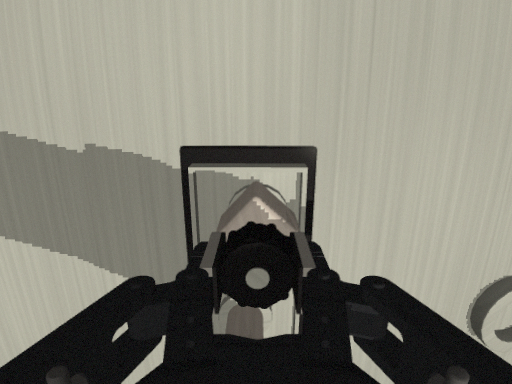

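>>> apply_moves --pt "0 -1 0 0 2.5" --pt "0 -3 0 0 2.5" --pt "0 -6 0 0 2.5" --pt "0 -9 0 0 2.5" --pt "0.8 -10 4.5 0 2.5" --pt "1.6 -10 9 0 2.5" --pt "2.4 -10 13.5 0 2.5" --pt "3.2 -10 18.6 0 2.5" --pt "3.2 -10 18.6 0 2.5" --pt "3.2 -10 18.6 0 2.5" --pt "3.2 -6 18.6 0 2.5" --pt "3.2 -3 18.6 0 2.5" --pt "3.2 -3 18.6 0 2.5"

```text
clock: 7.38
eef_pos: [538.4, 103.8, 86.5]
tool_rot: [-1.573, 0.005, -0.003]
force: [-0.2, -1.2, -1.8]
width: 32.3
```

Run:
```python
from h import *
s=ctrl.read_state();print(s["width"],s["eef_pos"],s["force"])
p=ctrl.get_image("wrist"); cv2.imwrite("pics/w3.png",p["image"][:,:,::-1])
p=ctrl.get_image("top"); cv2.imwrite("pics/t3.png",cv2.resize(p["image"][150:300,60:260,::-1],None,fx=3.5,fy=3.5))
```

```text
32.27040752020505 [538.44629245 103.80434162  86.47102916] [-0.24455813 -1.19822302 -1.78059759]
```

View pics/w3.png

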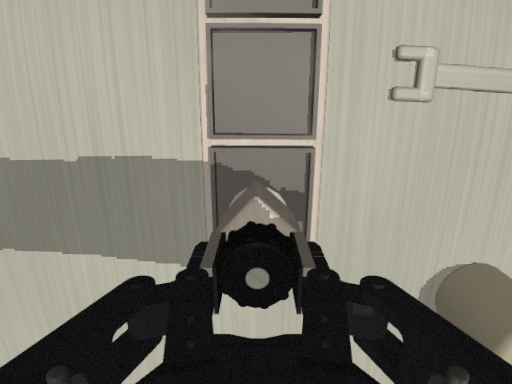

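View pics/t3.png

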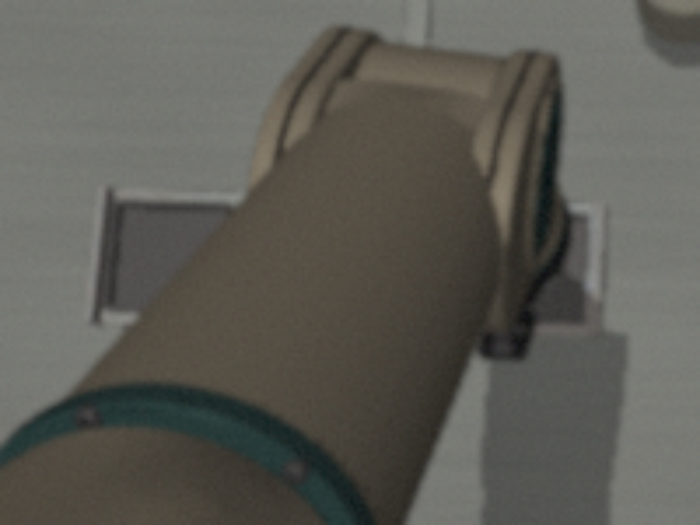

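Run:
```python
from h import *
p=wristpose(ctrl.get_image("wrist"))
for uv in [(209,26),(320,26),(206,137),(318,137),(209,148),(315,148)]: print(uv,pix2plane(p,uv,18).round(1))
```

```text
(209, 26) [511.2 224.1  18. ]
(320, 26) [582.7 224.2  18. ]
(206, 137) [506.4 152.6  18. ]
(318, 137) [584.7 152.5  18. ]
(209, 148) [508.2 144.9  18. ]
(315, 148) [582.9 144.8  18. ]
```

Run:
```python
from h import *
print(toolmove((542.5,107.5,59.5),0))
```

```text
(array([0.1 , 2.97, 0.24]), np.float64(-0.002), array([541.5, 105.1,  89.2]), array([-1.571, -0.002, -0.002]))
```

>>> apply_moves --pt "0.1 1 0.2 0 2.5" --pt "0.1 2 0.2 0 2.5" --pt "0.1 2.6 0.2 0 2.5" --pt "0.1 2.9 0.2 0 2.5" --pt "0.1 2.9 0.2 0 2.5" --pt "0.1 2.9 0.2 0 2.5"

```text
clock: 8.28
eef_pos: [541.2, 108.0, 59.0]
tool_rot: [-1.571, 0.0, -0.0]
force: [-1.7, 0.2, -0.4]
width: 32.4
```

>>> apply_moves --pt "0 0.1 0 0 2.5" --pt "0 0.1 0 0 2.5" --pt "0 0.1 0 0 2.5"

```text
clock: 8.65
eef_pos: [541.3, 107.9, 59.0]
tool_rot: [-1.57, 0.0, -0.0]
force: [-2.4, -0.1, 7.7]
width: 32.6
```

Run:
```python
from h import *
for i in range(4):
    ctrl.get_image("top");s=ctrl.read_state();print(s["eef_pos"].round(1),s["force"].round(1))
```

```text
[541.3 108.   58.9] [-3.2  0.   7.1]
[541.3 107.9  58.9] [-3.2 -0.2  8. ]
[541.3 107.9  58.9] [-3.  -1.2  7.2]
[541.3 107.9  58.9] [-3.   0.3  8.6]
```

>>> apply_moves --pt "0 0 0 0 5" --pt "0 0 0 0 7" --pt "0 0 0 0 8.5" --pt "0 0 0 0 8.5" --pt "0 -2 0 0 8.5" --pt "0 -6 0 0 8.5" --pt "0 -11 0 0 8.5" --pt "-1 -12 -6 0 8.5" --pt "-2 -12 -12 0 8.5" --pt "-3 -12 -18 0 8.5" --pt "-4.1 -12 -24 0 8.5" --pt "-4.1 -12 -26.8 0 8.5" --pt "-4.1 -12 -26.8 0 8.5" --pt "-4.1 -12 -26.8 0 8.5"

```text
clock: 10.6
eef_pos: [500.5, -158.8, 177.8]
tool_rot: [-1.57, 0.0, 0.001]
force: [-1.4, 0.8, -1.2]
width: 84.8
```

Run:
```python
from h import *
p=ctrl.get_image("top"); cv2.imwrite("pics/t4.png",cv2.resize(p["image"][180:270,70:250,::-1],None,fx=4,fy=4))
p=ctrl.get_image("scene"); cv2.imwrite("pics/s4.png",p["image"][:,:,::-1])
p=ctrl.get_image("wrist"); cv2.imwrite("pics/w4.png",p["image"][:,:,::-1])
print(toolmove((500,-160,85),0))
```

```text
(array([-0.07,  9.28, -0.17]), np.float64(0.003), array([ 500.7, -158.3,  177.8]), array([-1.57 ,  0.   ,  0.003]))
```

View pics/t4.png

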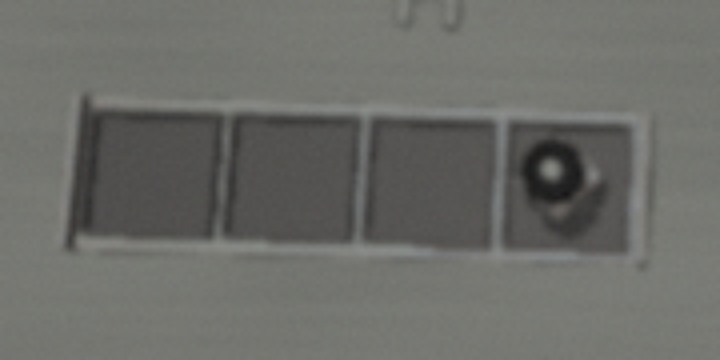

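View pics/s4.png

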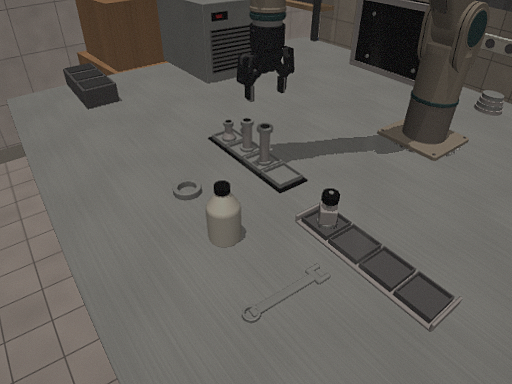

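View pics/w4.png

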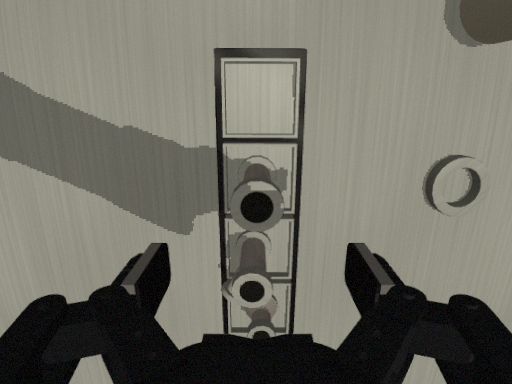

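>>> apply_moves --pt "-0.05 4 -0.15 0 8.5" --pt "-0.05 7.5 -0.15 0 8.5" --pt "-0.05 9.2 -0.15 0 8.5" --pt "-0.05 9.2 -0.15 0 8.5" --pt "-0.05 9.2 -0.15 0 6" --pt "-0.05 9.2 -0.15 0 4.5" --pt "-0.05 9.2 -0.15 0 3" --pt "-0.05 9.2 -0.15 0 3" --pt "-0.05 9.2 -0.15 0 3" --pt "-0.05 9.2 -0.15 0 3" --pt "-0.05 9.2 -0.15 0 3"

```text
clock: 12.12
eef_pos: [500.6, -161.6, 87.2]
tool_rot: [-1.571, -0.002, -0.0]
force: [-0.1, 1.0, 5.0]
width: 38.2
```

>>> apply_moves --pt "0 -1 0 0 3" --pt "0 -4 0 0 3" --pt "0 -8 0 0 3" --pt "0 -12 0 0 3" --pt "0 -13 0 0 3" --pt "0.6 -13 5 0 3" --pt "1.2 -13 10 0 3" --pt "1.8 -13 15 0 3" --pt "2.4 -13 20 0 3" --pt "3 -13 25 0 3" --pt "3.6 -13 30 0 3" --pt "4.2 -13 34.8 0 3" --pt "4.2 -13 34.8 0 3" --pt "4.2 -13 34.8 0 3" --pt "4.2 -9 34.8 0 3" --pt "4.2 -5 34.8 0 3" --pt "4.2 -3 34.8 0 3" --pt "4.2 -3 34.8 0 3"

```text
clock: 14.38
eef_pos: [540.5, 184.2, 114.4]
tool_rot: [-1.573, 0.004, -0.003]
force: [-0.2, 0.4, -2.7]
width: 37.8
```

Run:
```python
from h import *
p=ctrl.get_image("wrist"); cv2.imwrite("pics/w5.png",p["image"][:,:,::-1])
p=ctrl.get_image("scene"); cv2.imwrite("pics/s5.png",cv2.resize(p["image"][100:330,200:480,::-1],None,fx=2.5,fy=2.5))
print(toolmove((542,188,88),0),ctrl.read_state()["force"])
```

```text
(array([-0.05,  2.85,  0.27]), np.float64(-0.002), array([542.5, 185.3, 116.5]), array([-1.571e+00, -1.000e-03, -2.000e-03])) [ 0.30328243  0.37647303 -3.36347335]
```

View pics/w5.png

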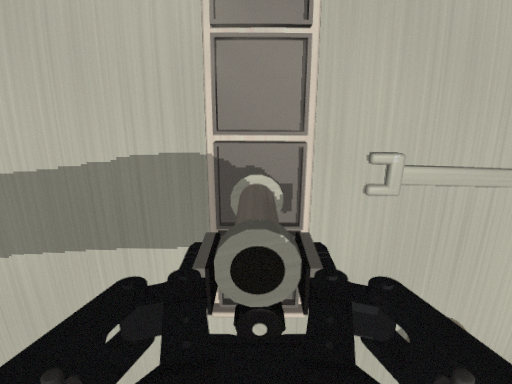

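View pics/s5.png

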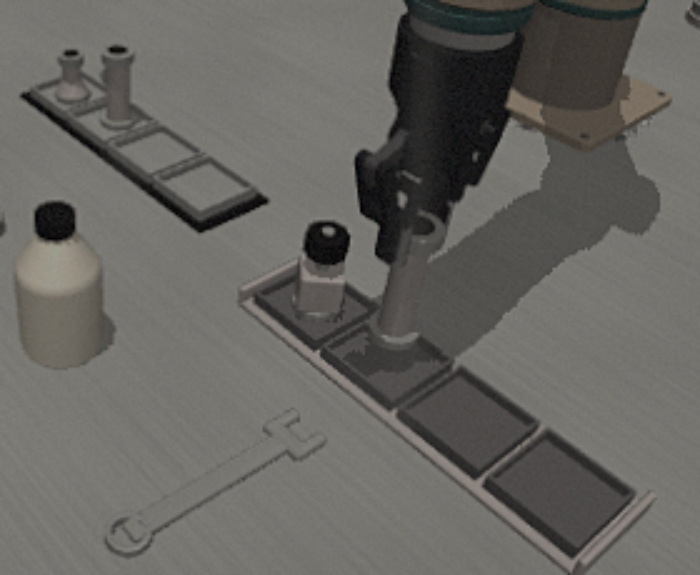

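>>> apply_moves --pt "0 1 0.25 0 3" --pt "0 2 0.25 0 3" --pt "0 2.6 0.25 0 3" --pt "0 2.8 0.25 0 3" --pt "0 2.8 0.25 0 3" --pt "0 2.9 0.25 0 3" --pt "0 2.9 0.25 0 3"

```text
clock: 15.35
eef_pos: [542.2, 189.1, 87.3]
tool_rot: [-1.571, -0.001, 0.0]
force: [0.1, 0.3, -1.5]
width: 38.0
```

>>> apply_moves --pt "0 0.1 0 0 3" --pt "0 0.1 0 0 3" --pt "0 0.1 0 0 3"

```text
clock: 15.72
eef_pos: [542.3, 189.2, 87.2]
tool_rot: [-1.57, -0.001, -0.0]
force: [-1.7, -0.1, 6.1]
width: 38.1
```

>>> apply_moves --pt "0 0 0 0 5" --pt "0 0 0 0 7" --pt "0 0 0 0 8.5" --pt "0 0 0 0 8.5" --pt "0 -2 0 0 8.5" --pt "0 -6 0 0 8.5" --pt "0 -10 0 0 8.5" --pt "-0.5 -10 -5 0 8.5" --pt "-1 -10 -10 0 8.5" --pt "-1.5 -10 -16 0 8.5" --pt "-2 -10 -22 0 8.5" --pt "-3 -10 -28 0 8.5" --pt "-4 -10 -34 0 8.5" --pt "-4.6 -10 -40 0 8.5" --pt "-4.6 -10 -43 0 8.5" --pt "-4.6 -10 -43 0 8.5" --pt "-4.6 -10 -43 0 8.5"

```text
clock: 17.85
eef_pos: [496.0, -239.8, 185.7]
tool_rot: [-1.569, 0.001, 0.001]
force: [-0.9, -0.2, 0.1]
width: 84.8
```

Run:
```python
from h import *
p=ctrl.get_image("scene"); cv2.imwrite("pics/s6.png",cv2.resize(p["image"][80:330,180:480,::-1],None,fx=2.3,fy=2.3))
p=wristpose(ctrl.get_image("wrist")); cv2.imwrite("pics/w6.png",p["image"][:,:,::-1])
print(toolmove((496,-241.5,71),0),w2p(p,(496,-241.5,97)))
```

```text
(array([-0.03, 11.48, -0.24]), np.float64(0.002), array([ 496.3, -239.1,  185.8]), array([-1.57 ,  0.   ,  0.002])) [256.29067352 197.28557251]
```

View pics/s6.png

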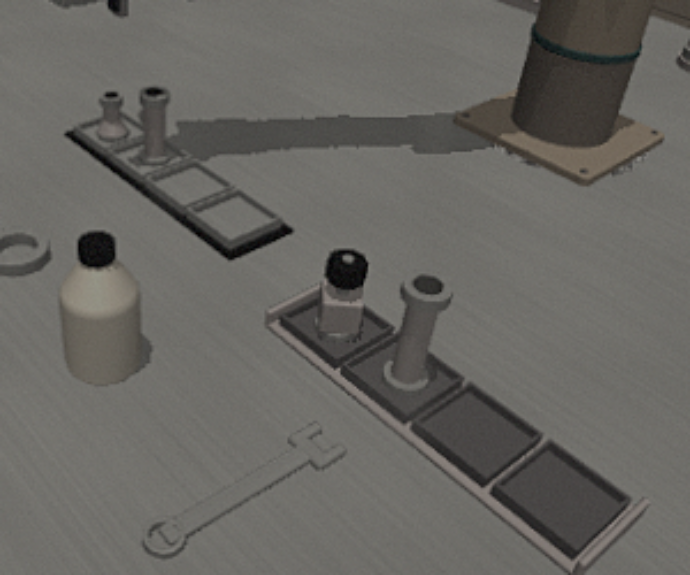

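View pics/w6.png

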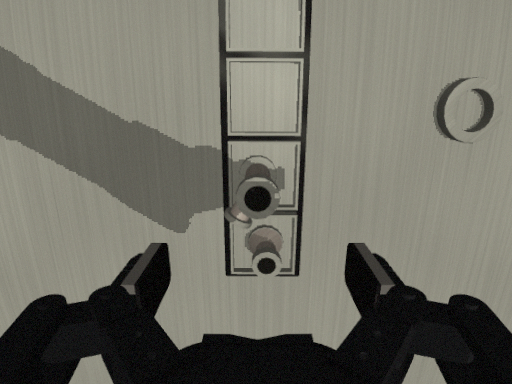

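>>> apply_moves --pt "0 5 -0.1 0 8.5" --pt "0.05 9 -0.1 0 8.5" --pt "0.05 11.4 -0.1 0 8.5" --pt "0.05 11.4 -0.1 0 8.5" --pt "0.05 11.4 -0.1 0 6" --pt "0.05 11.4 -0.1 0 4.5" --pt "0.05 11.4 -0.1 0 3" --pt "0.05 11.4 -0.1 0 2.5" --pt "0.05 11.4 -0.1 0 2.5" --pt "0.05 11.4 -0.1 0 2.5" --pt "0.05 11.4 -0.1 0 2.5"

```text
clock: 19.32
eef_pos: [497.0, -242.3, 73.3]
tool_rot: [-1.571, -0.002, -0.0]
force: [-0.2, 0.0, 6.2]
width: 33.6
```

>>> apply_moves --pt "0 -1 0 0 2.5" --pt "0 -4 0 0 2.5" --pt "0 -8 0 0 2.5" --pt "0 -12 0 0 2.5" --pt "0 -14 0 0 2.5" --pt "0.5 -14 6 0 2.5" --pt "1 -14 12 0 2.5" --pt "1.5 -14 18 0 2.5" --pt "2 -14 24 0 2.5" --pt "2.5 -14 30 0 2.5" --pt "3 -14 36 0 2.5" --pt "3.8 -14 42 0 2.5" --pt "4.5 -14 48 0 2.5" --pt "4.5 -14 51 0 2.5" --pt "4.5 -14 51 0 2.5" --pt "4.5 -14 51 0 2.5" --pt "4.5 -9 51 0 2.5" --pt "4.5 -5 51 0 2.5" --pt "4.5 -3 51 0 2.5" --pt "4.5 -3 51 0 2.5"

```text
clock: 21.82
eef_pos: [540.6, 265.6, 100.8]
tool_rot: [-1.573, 0.003, -0.003]
force: [-0.8, -0.3, -2.9]
width: 33.8
```

Run:
```python
from h import *
p=ctrl.get_image("wrist"); cv2.imwrite("pics/w7.png",p["image"][:,:,::-1])
p=ctrl.get_image("scene"); cv2.imwrite("pics/s7.png",cv2.resize(p["image"][100:330,200:480,::-1],None,fx=2.5,fy=2.5))
print(toolmove((542,268.5,74.5),0),ctrl.read_state()["force"])
```

```text
(array([-0.04,  2.85,  0.16]), np.float64(-0.002), array([542.4, 266.9, 103. ]), array([-1.571e+00, -1.000e-03, -2.000e-03])) [ 0.23984247 -0.92242521 -2.04325213]
```

View pics/w7.png

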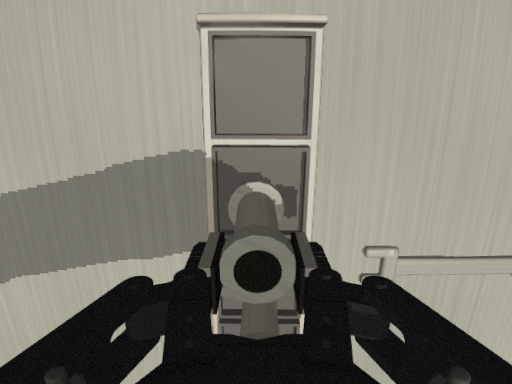

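View pics/s7.png

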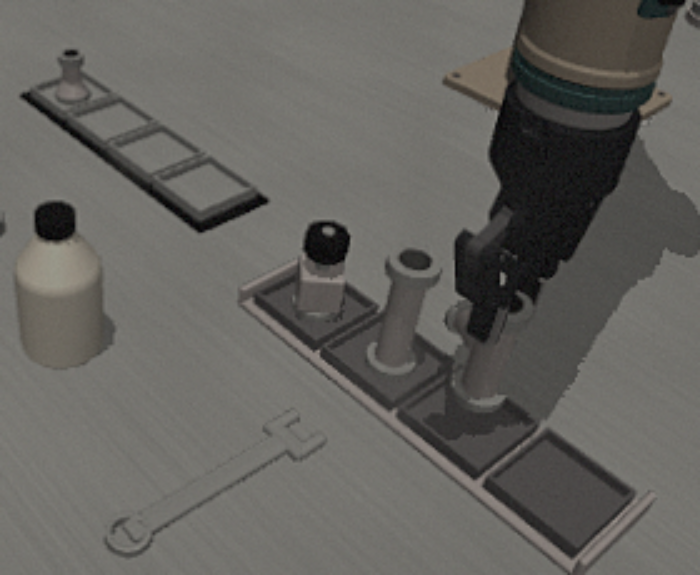

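>>> apply_moves --pt "0 1 0.2 0 2.5" --pt "0 2 0.2 0 2.5" --pt "0 2.6 0.2 0 2.5" --pt "0 2.8 0.2 0 2.5" --pt "0 2.8 0.2 0 2.5" --pt "0 2.9 0.2 0 2.5" --pt "0 2.9 0.2 0 2.5"

```text
clock: 22.8
eef_pos: [541.8, 270.2, 73.5]
tool_rot: [-1.57, -0.001, 0.0]
force: [-1.1, -0.2, -0.1]
width: 33.8
```

>>> apply_moves --pt "0 0.1 0 0 2.5" --pt "0 0.1 0 0 2.5" --pt "0 0.1 0 0 2.5"

```text
clock: 23.18
eef_pos: [541.8, 270.4, 73.4]
tool_rot: [-1.57, -0.001, 0.0]
force: [-1.7, -1.3, 7.2]
width: 33.8
```

>>> apply_moves --pt "0 0 0 0 5" --pt "0 0 0 0 7" --pt "0 0 0 0 8.5" --pt "0 0 0 0 8.5" --pt "0 -2 0 0 8.5" --pt "0 -6 0 0 8.5" --pt "0 -11 0 0 8.5" --pt "-0.4 -11 -6 0 8.5" --pt "-0.8 -11 -12 0 8.5" --pt "-1.2 -11 -18 0 8.5" --pt "-1.6 -11 -24 0 8.5" --pt "-2 -11 -30 0 8.5" --pt "-2.4 -11 -36 0 8.5" --pt "-2.8 -11 -42 0 8.5" --pt "-3.2 -11 -48 0 8.5" --pt "-3.7 -11 -54 0 8.5" --pt "-3.7 -8 -59.1 0 8.5" --pt "-3.7 -6 -59.1 0 8.5" --pt "-3.7 -6 -59.1 0 8.5" --pt "-3.7 -6 -59.1 0 8.5"

```text
clock: 25.68
eef_pos: [505.1, -320.3, 132.6]
tool_rot: [-1.571, -0.001, 0.001]
force: [0.3, 0.3, -0.1]
width: 85.0
```

Run:
```python
from h import *
p=ctrl.get_image("scene"); cv2.imwrite("pics/s8.png",cv2.resize(p["image"][80:330,180:480,::-1],None,fx=2.3,fy=2.3))
p=wristpose(ctrl.get_image("wrist")); cv2.imwrite("pics/w8.png",p["image"][:,:,::-1])
print(toolmove((505,-321.5,39),0),w2p(p,(505,-321.5,65)))
```

```text
(array([-0.05,  9.41, -0.11]), np.float64(0.002), array([ 505.5, -320.4,  133.1]), array([-1.571, -0.002,  0.002])) [255.76451817 204.21567185]
```

View pics/s8.png

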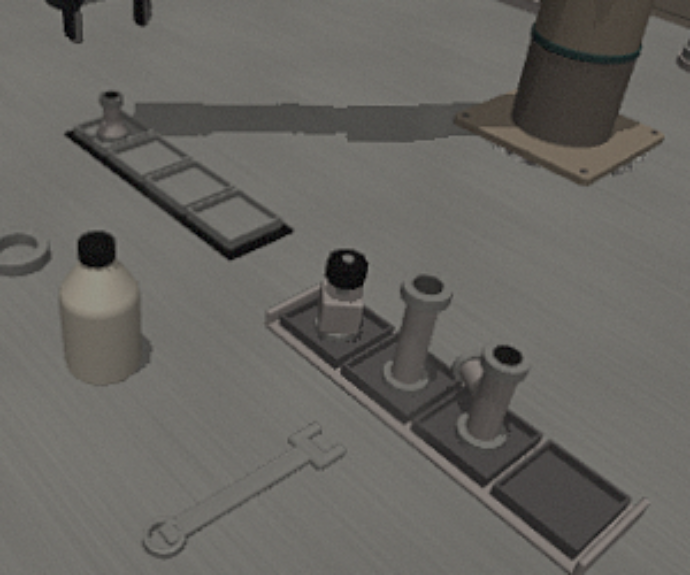

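View pics/w8.png

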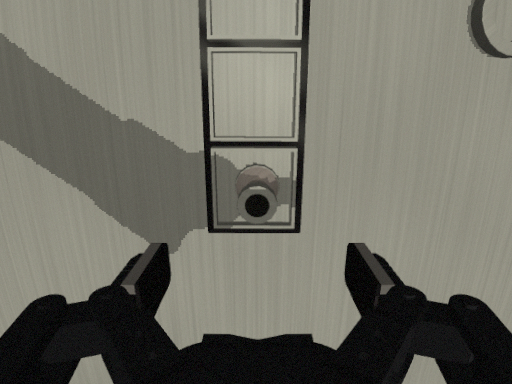

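>>> apply_moves --pt "0 4 -0.1 0 8.5" --pt "0 7.5 -0.1 0 8.5" --pt "0 9.2 -0.1 0 8.5" --pt "0 9.2 -0.1 0 8.5" --pt "0 9.2 -0.1 0 6" --pt "0 9.2 -0.1 0 4" --pt "0 9.2 -0.1 0 2" --pt "0 9.2 -0.1 0 2" --pt "0 9.2 -0.1 0 2" --pt "0 9.2 -0.1 0 2" --pt "0 9.2 -0.1 0 2"

```text
clock: 27.15
eef_pos: [505.1, -322.3, 41.0]
tool_rot: [-1.571, -0.001, 0.0]
force: [0.2, 0.4, 6.5]
width: 27.8
```

>>> apply_moves --pt "0 -1 0 0 2" --pt "0 -4 0 0 2" --pt "0 -8 0 0 2" --pt "0 -12 0 0 2" --pt "0 -14 3 0 2" --pt "0.4 -14 9 0 2" --pt "0.8 -14 15 0 2" --pt "1.2 -14 21 0 2" --pt "1.6 -14 27 0 2" --pt "2 -14 33 0 2" --pt "2.4 -14 39 0 2" --pt "2.8 -14 45 0 2" --pt "3.2 -14 51 0 2" --pt "3.7 -14 57 0 2" --pt "3.7 -14 63 0 2" --pt "3.7 -14 67 0 2" --pt "3.7 -14 67 0 2" --pt "3.7 -9 67 0 2" --pt "3.7 -5 67 0 2" --pt "3.7 -4 67 0 2"

```text
clock: 29.65
eef_pos: [539.5, 345.5, 77.5]
tool_rot: [-1.575, 0.005, -0.001]
force: [0.3, -0.5, -3.4]
width: 27.8
```

Run:
```python
from h import *
p=ctrl.get_image("wrist"); cv2.imwrite("pics/w9.png",p["image"][:,:,::-1])
p=ctrl.get_image("scene"); cv2.imwrite("pics/s9.png",cv2.resize(p["image"][100:330,200:480,::-1],None,fx=2.5,fy=2.5))
print(toolmove((542,348,42),0),ctrl.read_state()["force"])
```

```text
(array([0.07, 3.76, 0.12]), np.float64(-0.001), array([541.3, 346.8,  79.6]), array([-1.572e+00,  1.000e-03, -1.000e-03])) [ 0.25503291  0.19887424 -2.05278538]
```

View pics/w9.png

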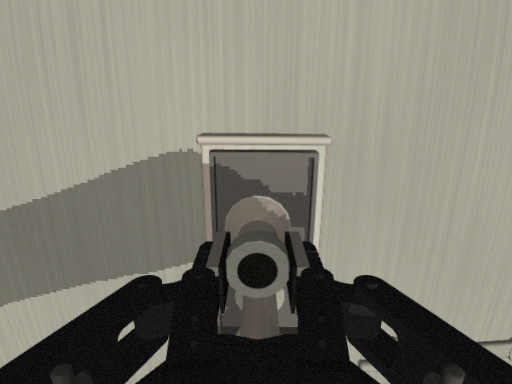

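View pics/s9.png

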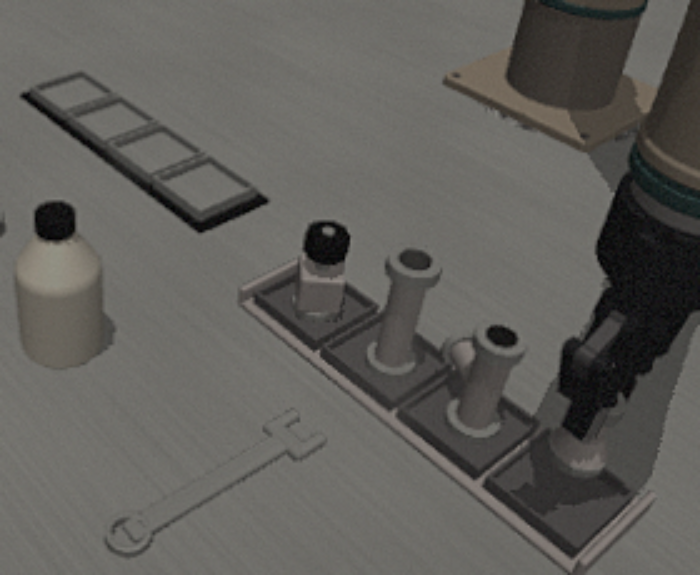

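>>> apply_moves --pt "0.05 1 0.1 0 2" --pt "0.05 2 0.1 0 2" --pt "0.05 3 0.1 0 2" --pt "0.05 3.6 0.1 0 2" --pt "0.05 3.7 0.1 0 2" --pt "0.05 3.8 0.1 0 2" --pt "0.05 3.8 0.1 0 2"

```text
clock: 30.62
eef_pos: [542.2, 349.1, 42.2]
tool_rot: [-1.571, -0.0, -0.0]
force: [-0.1, -0.5, -1.9]
width: 27.6
```

>>> apply_moves --pt "0 0.1 0 0 2" --pt "0 0.1 0 0 2" --pt "0 0.1 0 0 2"

```text
clock: 31.0
eef_pos: [542.1, 349.1, 41.2]
tool_rot: [-1.571, -0.0, -0.0]
force: [0.2, -0.2, -1.3]
width: 27.9
```

>>> apply_moves --pt "0 0.1 0 0 2" --pt "0 0.1 0 0 2" --pt "0 0.1 0 0 2"

```text
clock: 31.38
eef_pos: [542.3, 349.2, 41.1]
tool_rot: [-1.57, -0.001, -0.0]
force: [-1.3, -1.0, 4.8]
width: 27.7
```

Seated. Release, then withdraw up and back toward the robot's left.

>>> apply_moves --pt "0 0 0 0 4" --pt "0 0 0 0 6" --pt "0 0 0 0 8.5" --pt "0 0 0 0 8.5" --pt "0 -2 0 0 8.5" --pt "0 -6 0 0 8.5" --pt "0 -12 0 0 8.5" --pt "0 -18 0 0 8.5" --pt "-3 -20 5 0 8.5" --pt "-6 -20 10 0 8.5" --pt "-10 -20 15 0 8.5" --pt "-10 -20 18 0 8.5" --pt "-10 -20 18 0 8.5" --pt "-10 -20 18 0 8.5"

```text
clock: 33.12
eef_pos: [442.9, 527.6, 240.9]
tool_rot: [-1.572, -0.001, -0.001]
force: [-0.2, -0.5, -0.3]
width: 85.0
```

Run:
```python
from h import *
p=ctrl.get_image("top"); cv2.imwrite("pics/t10.png",cv2.resize(p["image"][100:280,60:440,::-1],None,fx=2.1,fy=2.1))
for q in ["nipple","tee","valve","reducer","build_rack","oil_bottle","wrench","clamp_ring"]:
    print(q,[( [round(float(v)) for v in d["location"]],round(d["confidence"],2)) for d in ctrl.mark_of(p,q)[:1]])
p=ctrl.get_image("scene"); cv2.imwrite("pics/s10.png",cv2.resize(p["image"][100:330,160:480,::-1],None,fx=2.4,fy=2.4))
for q in ["nipple","tee","valve","reducer","build_rack","oil_bottle","wrench","clamp_ring"]:
    print(q,[( [round(float(v)) for v in d["location"]],round(d["confidence"],2)) for d in ctrl.mark_of(p,q)[:1]])
```

```text
nipple [([540, 189, 8], 0.77)]
tee [([540, 275, 8], 0.67)]
valve [([539, 109, 10], 0.78)]
reducer [([542, 345, 11], 0.88)]
build_rack [([543, 227, 1], 0.6)]
oil_bottle [([735, 6, 2], 0.62)]
wrench [([726, 194, 0], 0.89)]
clamp_ring [([722, -168, 1], 0.66)]
nipple [([541, 190, 10], 0.55)]
tee [([542, 270, 12], 0.83)]
valve [([544, 109, 8], 0.91)]
reducer [([545, 351, 11], 0.75)]
build_rack []
oil_bottle [([731, 10, -4], 0.66)]
wrench [([726, 199, -3], 0.85)]
clamp_ring [([722, -174, 1], 0.88)]
```

View pics/t10.png

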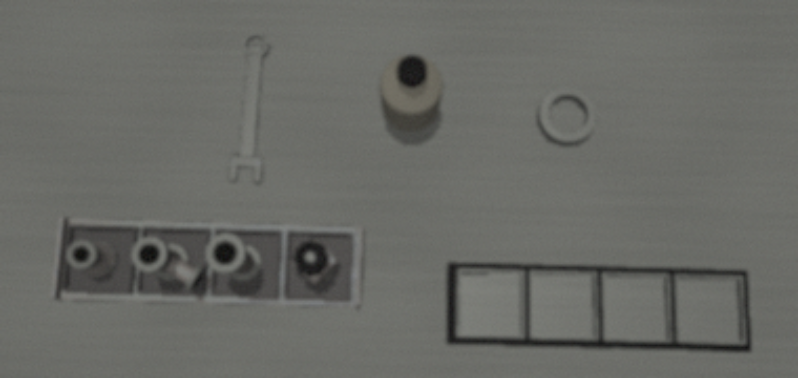

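View pics/s10.png

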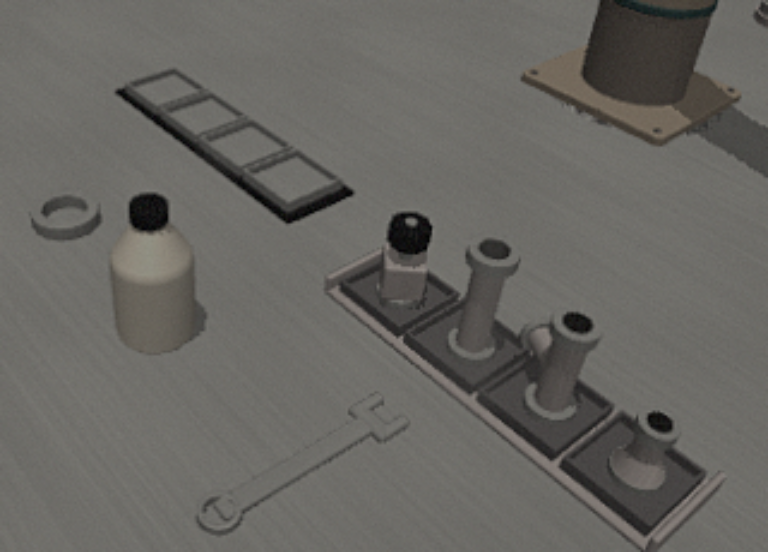

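All four stand upright inside their bays, left to right reducer, tee, nipple, valve. The bystanders haven't moved and the strip rack is empty.

```bash
python3 -c "
from cell import ctrl
print(ctrl.finish_job())"
```

```text
the job is handed in; nothing more can be done
None
```

All four fittings are in the build rack in reverse order: reducer, tee, nipple, valve from left to right. I handed the job in at about 33 s. I lowered each one until the wrist force showed contact (about 5–8 N) before opening the gripper.

The last pictures from the top and scene cameras show:
- **Fittings:** all four stand upright, each inside its own bay, and the strip rack is empty.
- **Bystanders:** the oil bottle, wrench and clamp ring are where they started, within the few millimetres the networks are good to.
- **Arm:** it is clear of everything, up and to the left.

Some measurements disagreed slightly:
- **Build rack centre:** my estimates ran from (540, 226) to (546, 229) mm, so I aimed at a compromise of about (542, 228).
- **Final positions:** the networks disagreed by up to 6 mm on where the fittings ended up, for example the tee at y = 275 or 270 and the reducer at 345 or 351.
- **Missed detection:** one network missed the build rack in the final scene picture.

These differences are all within the roughly 14 mm of room each foot has in its bay.

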